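# Cut the panel test supply with the stop bar

## Robot

A 6-joint arm with a two-finger parallel gripper is mounted at the origin on the work surface. World frame = base frame: x ahead of the robot, y to its left, z up, the work surface at z = 0. Lengths are in m, angles in rad, forces in N, time in s.
With the tool pointing down it reaches from about 0.375 to 0.975 m from the base axis. Payload 3.8 kg.
Tool frame: the origin (TCP) lies on the centre line of the jaws, within the pads' length; the fingertips stand 25 mm ahead of it and the grasp point (between the pads) lies 6 mm ahead of it; y points along the fingers, z is the direction in which the jaws open and shut, and the axes are right-handed (so a half turn about y gives the same grasp; the last joint's range is limited). The gripper opens to 85 mm and grips with 20 to 120 N. Pads are 22 mm wide; open, the fingers measure 114 mm over their backs; the gripper's body (76 mm by 85 mm) begins 54 mm behind the grasp point. The pads swing forward as they close: fully open they stand 13 mm farther back than shut.
Start: joints at [-1.199, 0.264, 1.604, -0, 1.274, -0.037], TCP at [0.268, -0.619, 0.256] pointing down, gripper open.
Joint ranges: [-2.63, 2.63], [-0.94, 2.18], [0.31, 2.57], [-1.31, 4.45], [0, 2.66], [-2.55, 2.55]. Speed limits (rad/s): [2.57, 2.57, 3.14, 3.14, 3.14, 3.14].

## Interface

Orientations are given as a rotation vector (axis times angle).
In Python, from workcell import bot gives the robot as it stands.
- The arm moves only by the shell command python3 -m jog 'ROWS' [FORCE]. ROWS is JSON, a list of rows, each a list of 5 numbers: the shift along the world's x, y, z in mm, then the turn about the world's z in degrees, then the finger opening in mm, from 0 to 85.4. A call has exactly 10 rows; each row is the pose to reach, as a shift and turn from the pose commanded when the call began; what a row does not reach only later rows make up. A row lasts 1/8 s, in which the tool goes at most 62.5 mm and 10.7 degrees, less where a joint would pass 70% of its speed; a pose out of reach is approached as far as the arm can. A call with a gripper value outside its range is refused whole. The fingers move at their own pace and stop on an object; FORCE is the grip in N (left out, the last holds). Time passes only in rows, so rows that repeat a pose let the fingers close, or fill a call up. It gives the time, the measured TCP pose, the force and the opening at its end, in the units of the state.
- bot.read_state(): the state, without advancing time (a new reading comes with each control period).
- bot.read_camera(name): name is "scene" or "top"; returns a dict with "pixels" (384x512x3 uint8, red, green, blue), "fx", "fy", "cx", "cy" (pixels), "dist" ([k1, k2, p1, p2, k3] as OpenCV has them; the pictures are not rectified), "R" (3x3) and "t" (3): a world point X has camera coordinates R X + t. Camera axes: x right, y down, z forward; pixel columns grow to the right and rows downward; lengths in m; the calibration is good to about 2 mm. A picture is of the moment at which its call begins. There is no depth.
- bot.finish_job(): hands the job in, once; it reports no verdict.
The state is a dict: "time": time; "q": joint angles; "joint_vel": joint speeds; "joint_torque": joint torques, N m; "tool_pos": TCP position; "tcp_rot": TCP orientation; "wrist_force": force on the tool from outside, world axes, zero at the start; "torque": the same for the moment, N m; "width": opening from 0.0 (shut) to 1.0 (fully open).
Only numpy, scipy, OpenCV 4.12 (cv2) and the standard library are available. Lean on these libraries where they do the work, as an engineer would, in place of code of your own. Each camera call takes 0.05 s, during which the arm holds its last target.

## Task

Work on the open control panel is about to begin: switch off its test supply by pushing the long stop bar on the bench down until it is fully home, where it stays by itself. Press it near the middle so that both ends go down evenly, and leave the short start bar unpressed.

Things in the scene. Friction and masses are not known exactly. Their poses are not given: they have to be found in the camera images.
- stop_bar_mid (a point): Press point of the long stop bar: mid-length, on its upper face, 45 mm from the hinge, about 50 mm above the bench when up. The bar is an aluminium flap 340 x 60 x 6 mm with a rounded lip, on a grey base 380 x 100 mm, in the near or far row. Axes turn with the bar: y along its length, z normal to its face, -x from the hinge (far side) to the free lip (robot side).
- stop_bar (a joint): Hinge angle of the long stop bar, rad: 0 fully up (lip 9 degrees above level), 0.30 fully home against its stop (lip 9 degrees below level); starts at 0 to 0.06. Full travel is 13.5 mm down at the press point. No return spring: a stiff friction hinge, moved by about 9 N at the press point, keeps it where it is left.
- stop_bar_rock (a joint): End-to-end rocking of the long stop bar about its middle, rad: 0 is both ends level; at 0.05 one end is 8.5 mm lower than the middle; limits 0.07 either way. Weakly sprung to level: a press at the middle does not rock it, about 0.55 N m rocks it beyond 0.05 (11 N at 50 mm or 27 N at 20 mm from the middle).
- start_bar (a joint): Hinge angle, rad, of the short start bar, a bystander switch of the same make in the other row: same aluminium flap and grey base but only 130 mm long (base 170 mm). 0 is fully up, where it starts and must stay; 0.30 is fully pressed; it stays where it is left.
There are look-alikes about, which are no part of the job. Leave any blue look-alike of the part that bears start_bar alone.

How it is judged:
By the outcome, as a careful person would: the job done as asked, in the order asked, and still so for the second after the job is handed in, with the robot touching nothing.
It also fails if it takes over 32 s, if anything falls off the work surface, if the arm or the gripper's body presses on something with over 40 N, if the wrist force passes 120 N, or if a joint passes its speed limit or range.

## Working session

There is one attempt and no reset: what is moved stays moved. The work goes in short steps, Python scripts to look and compute and a shell command to move; the robot and the scene stay as the last step left them, time stands still between calls to the robot, and variables do not carry over. Pictures are saved under pics/ and viewed, and the job is handed in when it is done.

```bash
ls; mkdir -p pics
python3 - <<'E'
from workcell import bot
import cv2
for n in("scene","top"):
    c=bot.read_camera(n); cv2.imwrite(f"pics/{n}0.png",cv2.cvtColor(c["pixels"],cv2.COLOR_RGB2BGR))
    print(n,c["fx"],c["cx"],c["cy"],c["dist"],c["R"],c["t"])
s=bot.read_state();print(s["time"],s["tool_pos"],s["tcp_rot"],s["wrist_force"],s["width"])
E
```

```text
pics
scene 431.695501014813 257.7902260369999 188.85436084224304 [-0.11652552  0.          0.          0.          0.        ] [[ 0.59563733  0.8030342  -0.01876823]
 [ 0.50913217 -0.39550643 -0.76443384]
 [-0.62128947  0.44576982 -0.64442894]] [-0.29260094 -0.28277484  1.1973774 ]
top 435.4881108095178 252.90440953798304 189.9739866237998 [-0.13226586  0.          0.          0.          0.        ] [[ 0.02164458 -0.99975695  0.00419056]
 [-0.99411489 -0.02196707 -0.10608034]
 [ 0.10614661 -0.00186983 -0.99434873]] [-0.0919194   0.59179227  0.91768745]
0.1 [ 0.26806701 -0.61881972  0.25507888] [-0.41412952  1.99862897 -1.99456618] [ 0.71418326  0.26791978 -0.63804537] 0.9998882440304871
```

View pics/scene0.png

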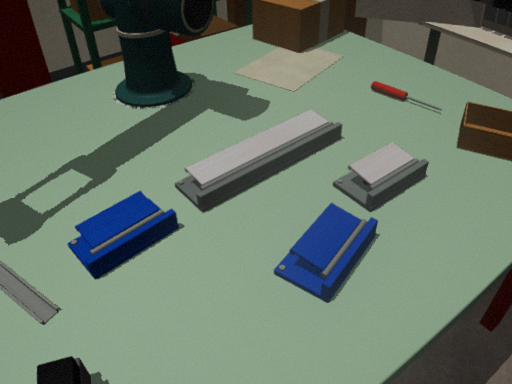

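View pics/top0.png

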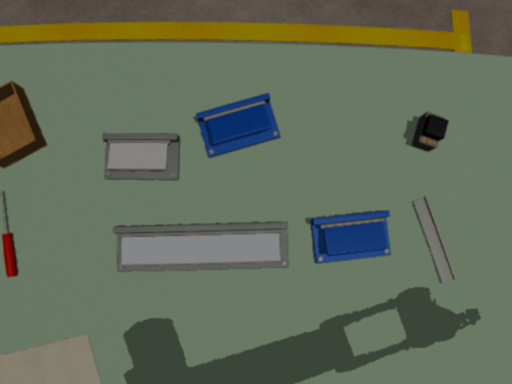

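The candidates in the top picture are the long grey-based bar at about (201,248), the short grey one at (140,156), and two blue ones at (239,126) and (352,238). Only the long aluminium flap in the near row fits the stop bar; the short grey one is the start bar. I'll confirm this in an enlarged crop.

Run:
```python
import cv2
a=cv2.imread("pics/top0.png")[210:285,105:300]; cv2.imwrite("pics/cropt.png",cv2.resize(a,None,fx=4,fy=4,interpolation=cv2.INTER_CUBIC))
a=cv2.imread("pics/scene0.png")[100:215,165:355]; cv2.imwrite("pics/crops.png",cv2.resize(a,None,fx=4,fy=4,interpolation=cv2.INTER_CUBIC))
```

```text
(no output)
```

View pics/cropt.png

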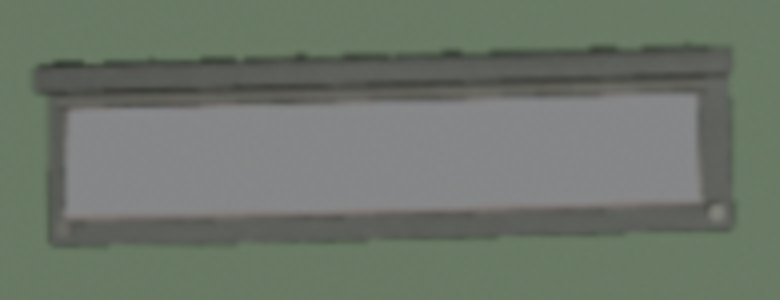

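View pics/crops.png

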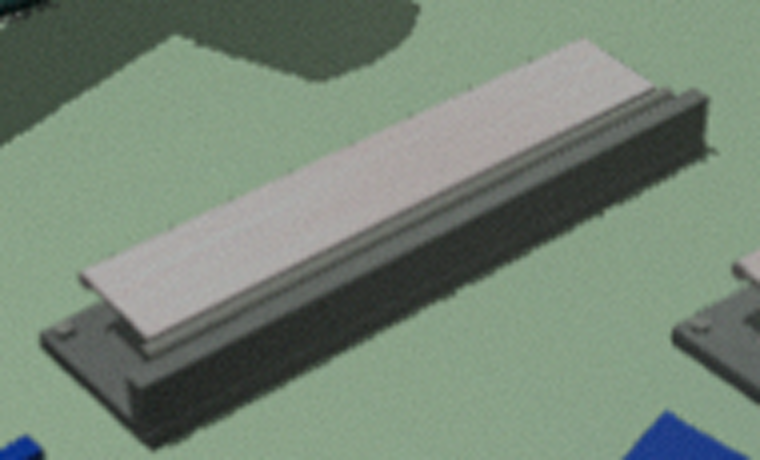

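The crop confirms it: long aluminium flap on a grey base, hinge on the far side, lip toward the robot, raised. Next I'll triangulate its four corners.

```bash
cat > h.py <<'E'
import numpy as np,cv2
def tri(ct,cs,pt,ps):
    P=[];N=[]
    for c,p in((ct,pt),(cs,ps)):
        K=np.array([[c["fx"],0,c["cx"]],[0,c["fy"],c["cy"]],[0,0,1]])
        N.append(cv2.undistortPoints(np.array(p,float).reshape(-1,1,2),K,np.array(c["dist"])).reshape(-1,2).T)
        P.append(np.c_[np.array(c["R"]),np.array(c["t"])])
    X=cv2.triangulatePoints(P[0],P[1],N[0],N[1]);return (X[:3]/X[3]).T
def crop(p,ox,oy,f=4): return (np.array(p,float)+.5)/f-.5+[ox,oy]
E
python3 - <<'E'
from workcell import bot
from h import *
ct=bot.read_camera("top");cs=bot.read_camera("scene")
X=tri(ct,cs,crop([(70,108),(697,95),(702,203),(67,217)],105,210),crop([(655,88),(150,337),(80,275),(585,40)],165,100))
np.set_printoptions(precision=1,suppress=True)
print(X*1e3)
hl,hr,lr,ll=X
print([np.linalg.norm(a-b)*1e3 for a,b in((hl,hr),(ll,lr),(hl,ll),(hr,lr))])
h=(hl+hr)/2;l=(ll+lr)/2;y=(hl+ll-hr-lr);print("yaw",np.degrees(np.arctan2(-y[0],y[1])))
u=(l-h)/np.linalg.norm(l-h);print(h*1e3,l*1e3,"press45",(h+.045*u)*1e3,"press from lip15",(l-.015*u)*1e3)
s=bot.read_state();print(s["tool_pos"]*1e3 if hasattr(s["tool_pos"],'shape') else s["tool_pos"])
from scipy.spatial.transform import Rotation as R
print(R.from_rotvec(s["tcp_rot"]).as_matrix())
E
```

```text
[[ 485.4  200.5   45.5]
 [ 500.9 -135.4   45.7]
 [ 443.7 -139.3   49.2]
 [ 427.9  198.7   50.5]]
[np.float64(336.24912005570485), np.float64(338.461439938747), np.float64(57.76341284834562), np.float64(57.454133115469034)]
yaw 2.6535708232742174
[493.2  32.5  45.6] [435.8  29.7  49.9] press45 [448.4  30.3  48.9] press from lip15 [450.8  30.4  48.8]
[ 268.2 -619.   255.4]
[[-0.9 -0.   0.4]
 [-0.4  0.  -0.9]
 [-0.  -1.  -0. ]]
```

```bash
python3 - <<'E'
from workcell import bot
import numpy as np
from scipy.spatial.transform import Rotation as R
s=bot.read_state();M=R.from_rotvec(s["tcp_rot"]).as_matrix()
print(s["time"],"turn",-87.35-np.degrees(np.arctan2(M[1,2],M[0,2])), np.array([449.5,30.4])-1e3*np.array(s["tool_pos"])[:2])
E
python3 -m jog '[[6,20,0,-1,0],[18,63,0,-3,0],[31,111,0,-5,0],[45,160,0,-7,0],[59,210,0,-9,0],[73,260,0,-11,0],[87,310,0,-13,0],[101,360,0,-15,0],[115,410,0,-17,0],[126,450,0,-19,0]]' 40
```

```text
0.2 turn -20.773414360522636 [181.32655593 649.38184391]
time: 1.45
tool_pos: [0.3938, -0.1665, 0.2562]
tcp_rot: [-0.083, 2.183, -2.182]
wrist_force: [1.7, 0.1, -0.1]
width: -0.003
```

```bash
python3 -m jog '[[11,40,0,-1,0],[24,85,0,-2,0],[37,130,-10,-2,0],[47,168,-30,-2,0],[53,190,-60,-2,0],[55,197,-95,-2,0],[55,197,-125,-2,0],[55,197,-146,-2,0],[55,197,-146,-2,0],[55,197,-146,-2,0]]'
python3 - <<'E'
from workcell import bot
import cv2,numpy as np
c=bot.read_camera("scene");t=bot.read_camera("top")
s=bot.read_state();print(s["time"],s["tool_pos"],s["tcp_rot"],s["wrist_force"])
a=cv2.resize(c["pixels"][60:215,165:355],None,fx=3,fy=3);b=cv2.resize(t["pixels"][180:300,100:305],None,fx=3,fy=3)
cv2.imwrite("pics/s2.png",a[:,:,::-1]);cv2.imwrite("pics/t2.png",b[:,:,::-1])
E
```

```text
time: 2.7
tool_pos: [0.4495, 0.0279, 0.1112]
tcp_rot: [-0.045, 2.2, -2.199]
wrist_force: [0.2, -0.3, -0.8]
width: -0.001
2.8 [0.45023723 0.02770834 0.1117034 ] [-0.04341109  2.19884687 -2.19882934] [ 1.13734022 -0.96050618  0.34305095]
```

View pics/s2.png

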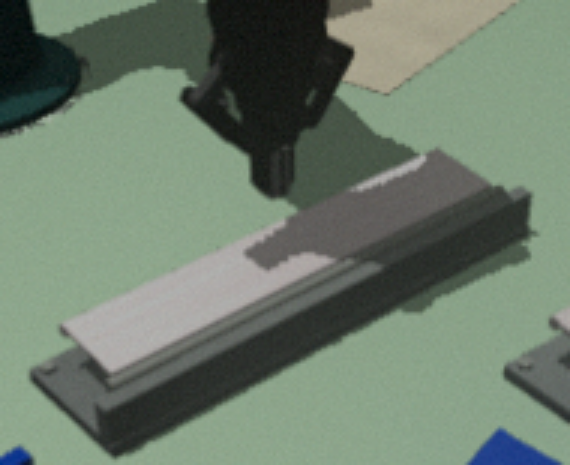

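View pics/t2.png

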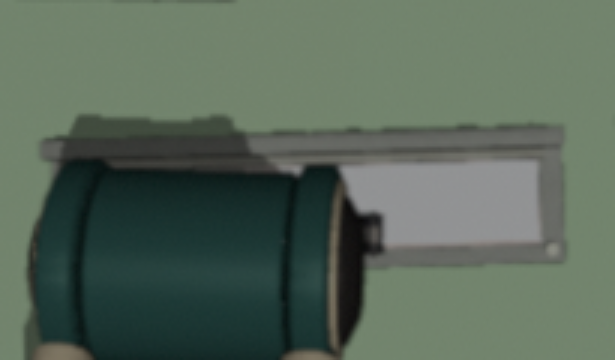

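```bash
python3 -m jog '[[0,2.5,-12,0,0],[0,2.5,-24,0,0],[0,2.5,-30,0,0],[0,2.5,-33,0,0],[0,2.5,-35,0,0],[0,2.5,-37,0,0],[0,2.5,-38,0,0],[0,2.5,-39,0,0],[0,2.5,-40,0,0],[0,2.5,-41,0,0]]'
```

```text
time: 4.05
tool_pos: [0.4489, 0.0301, 0.07]
tcp_rot: [-0.048, 2.201, -2.201]
wrist_force: [-4.2, -0.7, 6.8]
width: -0.003
```

```bash
python3 -m jog '[[0,0,-1,0,0],[0,0,-2,0,0],[0,0,-3,0,0],[0,0,-4,0,0],[0,0,-5,0,0],[0,0,-5.5,0,0],[0,0,-6,0,0],[0,0,-6.5,0,0],[0,0,-7,0,0],[0,0,-7,0,0]]'
```

```text
time: 5.3
tool_pos: [0.4484, 0.0301, 0.0629]
tcp_rot: [-0.049, 2.201, -2.201]
wrist_force: [-5.9, -1.0, 7.9]
width: -0.001
```

```bash
python3 -m jog '[[0,0,-0.5,0,0],[0,0,-1,0,0],[0,0,-1.5,0,0],[0,0,-2,0,0],[0,0,-2.5,0,0],[0,0,-3,0,0],[0,0,-3,0,0],[0,0,-3,0,0],[0,0,-3,0,0],[0,0,-3,0,0]]'
```

```text
time: 6.55
tool_pos: [0.4486, 0.03, 0.062]
tcp_rot: [-0.05, 2.201, -2.202]
wrist_force: [-13.5, -0.9, 26.4]
width: 0.001
```

The force has risen to 26 N and motion has stopped, so the bar is on its stop. I'll lift off and look.

```bash
python3 -m jog '[[0,0,2,0,0],[0,0,5,0,0],[0,0,12,0,0],[0,0,30,0,0],[0,0,60,0,0],[0,0,100,0,0],[-10,-40,140,0,0],[-22,-80,170,0,0],[-35,-125,185,0,0],[-48,-170,190,0,0]]'
python3 -m jog '[[-14,-50,0,0,0],[-28,-100,0,0,0],[-42,-150,0,0,0],[-56,-200,0,0,0],[-67,-240,0,0,0],[-75,-270,0,0,0],[-75,-270,0,0,0],[-75,-270,0,0,0],[-75,-270,0,0,0],[-75,-270,0,0,0]]'
python3 - <<'E'
from workcell import bot
import cv2
c=bot.read_camera("scene")["pixels"];t=bot.read_camera("top")["pixels"]
cv2.imwrite("pics/full3.png",c[:,:,::-1])
cv2.imwrite("pics/t3.png",cv2.resize(t[210:285,105:300],None,fx=4,fy=4,interpolation=cv2.INTER_CUBIC)[:,:,::-1])
cv2.imwrite("pics/s3.png",cv2.resize(c[100:215,165:355],None,fx=4,fy=4,interpolation=cv2.INTER_CUBIC)[:,:,::-1])
E
```

```text
time: 7.8
tool_pos: [0.4018, -0.1415, 0.2514]
tcp_rot: [-0.043, 2.196, -2.2]
wrist_force: [1.3, -0.8, -1.8]
width: -0.001
time: 9.05
tool_pos: [0.3267, -0.4091, 0.2494]
tcp_rot: [-0.048, 2.199, -2.199]
wrist_force: [0.8, -0.4, 0.6]
width: 0.002
```

View pics/t3.png

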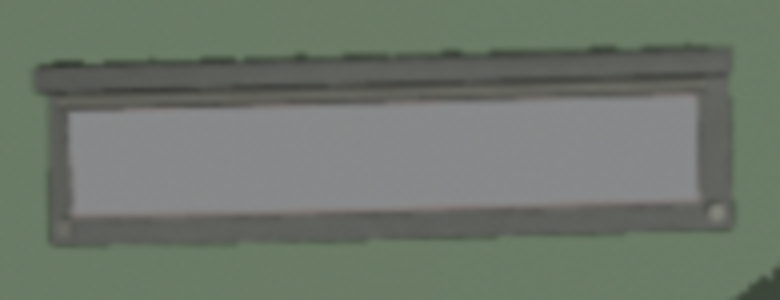

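View pics/s3.png

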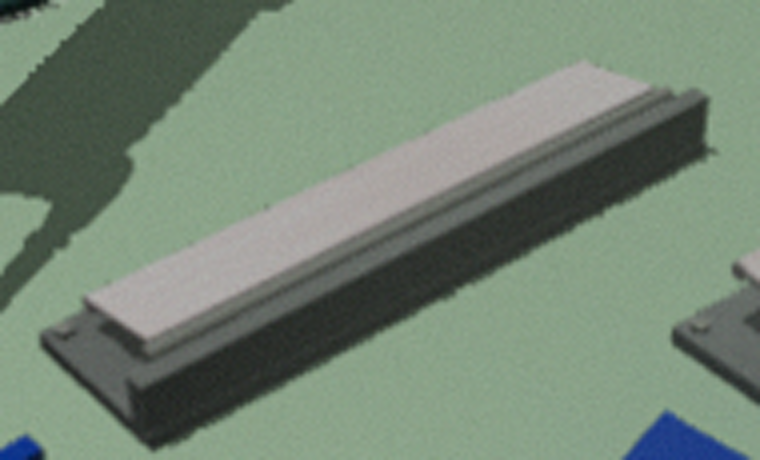

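View pics/full3.png

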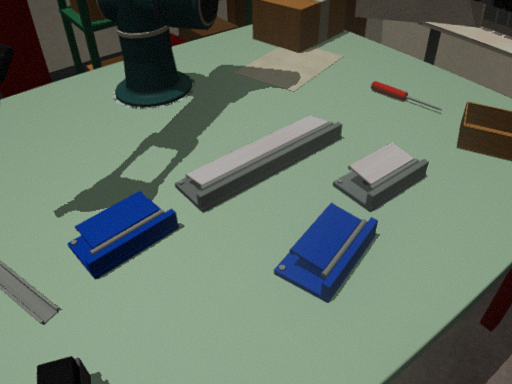

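The lip is down at both ends: in the scene crop it went from (80,275) to (85,302) and from (585,40) to (582,62). The start bar looks unchanged. Now I'll check the angle by numbers.

Run:
```python
from workcell import bot
from h import *
ct=bot.read_camera("top");cs=bot.read_camera("scene")
X=tri(ct,cs,crop([(70,111),(697,96),(698,201),(70,216)],105,210),crop([(657,90),(150,342),(85,302),(582,62)],165,100))
np.set_printoptions(precision=1,suppress=True);print(X*1e3)
hl,hr,lr,ll=X
for h,l in((hl,ll),(hr,lr)): print(np.degrees(np.arctan2(l[2]-h[2],np.hypot(*(l-h)[:2]))))
# predicted scene pixels: model of lip position vs slope
ex=(np.array([.4932,.0325,0])-[.4358,.0297,0]);ex/=np.linalg.norm(ex);ey=np.array([-ex[1],ex[0],0])
H=np.array([.4932,.0325,.0452])
for th in(9,6,4.5,0,-6,-9):
  a=np.radians(th);P=np.array([H+ey*s*.17-ex*.06*np.cos(a)+np.array([0,0,.06*np.sin(a)]) for s in(-1,1)])
  for c,o in((cs,(165,100)),(ct,(105,210))):
    K=np.array([[c["fx"],0,c["cx"]],[0,c["fy"],c["cy"]],[0,0,1]])
    p=cv2.projectPoints(P,cv2.Rodrigues(np.array(c["R"]))[0],np.array(c["t"]),K,np.array(c["dist"]))[0][:,0]
    print(th,((p-o+.5)*4-.5).ravel(),end=' ')
  print()
```

```text
[[ 484.4  201.9   43. ]
 [ 500.4 -135.6   42.5]
 [ 443.7 -138.6   32.3]
 [ 426.6  200.6   34.8]]
-7.994513233191651
-10.124513087800077
9 [ 75.  265.4 581.6  32.2] 9 [703.7 206.   61.6 220.1] 
6 [ 75.4 270.2 580.8  36.7] 6 [703.3 206.4  63.4 220.5] 
4.5 [ 75.6 272.7 580.5  39. ] 4.5 [703.1 206.6  64.2 220.6] 
0 [ 76.7 280.2 579.8  46. ] 0 [702.5 206.4  66.8 220.4] 
-6 [ 78.7 290.8 579.6  55.7] -6 [701.7 205.1  70.2 219.1] 
-9 [ 79.9 296.2 579.8  60.6] -9 [701.3 204.   71.9 217.9]
```

```bash
python3 -c "
from workcell import bot
print(bot.finish_job()); s=bot.read_state(); print(s['time'],s['wrist_force'])"
```

```text
the job is handed in; nothing more can be done
None
the job is handed in; nothing more can be done
```

The stop bar is pressed fully home and stayed there after the arm let go. I pushed it at its middle with the shut fingertips until motion stopped, at about 26 N upward on the wrist. I then lifted clear and handed the job in at about 9 s.

- **Angle:** the last triangulation put the flap at −8.0° at one end and −10.1° at the other. The mean is −9°, which is fully home.
- **Evenness:** the lip heights at the two ends differ by about 2.5 mm, roughly 0.007 rad. That is close to measurement noise and well under the 0.05 rad rocking figure.
- **Everything else:** the start bar and both blue look-alikes looked unchanged in the last picture. I judged those by eye only.
- **Not checked:** the state read after hand-in was refused, so I have no reading of the wrist force or bar after that point. The last reading before it, with the arm clear of everything, was under 1 N.

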